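Open the combination strongbox

ROBOT

A 7-joint arm with a two-finger parallel gripper is mounted at the origin on a cart in front of the work surface, level with it; the furniture and walls round the work are solid. World frame = base frame: x ahead of the robot, y to its left, z up, the work surface at z = 0. Lengths are in mm, angles in degrees, forces in N, time in s.
With the tool pointing down it reaches from about 350 to 900 mm from the base axis. Payload 7.2 kg.
Tool frame: the origin (TCP) lies on the centre line of the jaws, within the pads' length; the fingertips stand r.finger_overhang ahead of it and the grasp point (between the pads) lies 5 mm behind it (r.finger_overhang is the distance from the TCP to the fingertips, in mm); z points along the fingers, y is the line along which they close (so a half turn about z gives the same grasp; the last joint's range is limited). The gripper opens to 85 mm and grips with 20 to 120 N. Pads are 22 mm wide; open, the fingers measure 114 mm over their backs; the gripper's body (76 mm by 85 mm) begins 54 mm behind the grasp point. The pads swing forward as they close: fully open they stand 13 mm farther back than shut.
Start: joints at [65.42, 23.554, -0.728, 91.456, 0.321, 64.991, -4.71], TCP at [220.628, -584.767, 211.297] pointing down, gripper open.
Joint ranges: [-169.25, 169.25], [-16.82, 113.86], [-84.01, 82.57], [7.8, 145.47], [-59.2, 239.2], [7.22, 106.19], [-163.78, 163.78]. Speed limits (degrees/s): [136.94, 136.94, 172.46, 172.46, 180, 180, 180].

INTERFACE

Orientations are given as [roll, pitch, yaw] about the fixed x, y, z axes, in that order (R = Rz(yaw) Ry(pitch) Rx(roll)).
In Python, from rig import r, optics gives the robot as it stands.
- The arm moves only by the shell command python3 -m creep 'ROWS' [FORCE]. ROWS is JSON, a list of rows, each an object with "travel": the shift along the tool's x, y, z scaled (see below), a list of three; "twist": the turn, a rotation vector about the tool's x, y, z scaled (see below), a list of three; "gripper": the opening, from 0 (shut) to 1 (fully open). A call has 1 to 12 rows; each row is the pose to reach, as a shift and turn from the pose commanded when the call began, along the tool's axes at that moment, turning the shorter way round; what a row does not reach only later rows make up. The controller multiplies each number of a shift by 1 m and each number of a turn by pi rad. A row lasts 1/8 s, in which the tool goes at most 62.5 mm and 10.7 degrees, less where a joint would pass 70% of its speed; a pose out of reach is approached as far as the arm can. A call with a number of a shift or a turn outside -1 to 1 is refused whole. A call with a gripper value outside its range is refused whole. The fingers move at their own pace and stop on an object; FORCE is the grip in N (left out, the last holds). Time passes only in rows, so rows that repeat a pose let the fingers close. It gives the time, the measured TCP pose, the force, the opening and the grip force at its end, in the units of the state.
- r.sense(): the state, without advancing time (a new reading comes with each control period).
- optics.snapshot(name): name is "scene" or "top" or "wrist"; returns a dict with "color" (420x560x3 uint8, red, green, blue), "camera_matrix" (3x3 intrinsics, pixels), "origin" and "orientation" of the camera in the world. Camera axes: x right, y down, z forward; pixel columns grow to the right and rows downward; lengths in mm; the calibration is good to about 2 mm. A picture is of the moment at which its call begins. There is no depth.
- r.sign_off(): hands the job in; it is judged then, once.
The state is a dict: "time_s": time; "q": joint angles; "dq": joint speeds; "tau": joint torques, N m; "position": TCP position; "orientation": TCP orientation; "force": force on the tool from outside, world axes, zero at the start; "moment": the same for the moment, N m; "gripper_width": finger opening in mm; "finger_force": force on a finger pad.
Only numpy, scipy, OpenCV 4.12 (cv2) and the standard library are available. Lean on these libraries where they do the work, as an engineer would, in place of code of your own. Each camera call takes 0.05 s, during which the arm holds its last target. There are 200 camera calls.

TASK

Open the strongbox on the bench. Its code is 3 - 7 - 5 from left to right as seen from the robot: turn each dial until its pointer stands on that mark, counting clockwise from the long mark, which is 0. Then lift the lid by its handle until it stands open by itself, well past half way to upright, leave the dials on the code and the tools round the box where they lie.

Things in the scene. Friction and masses are not known exactly. Their poses are not given: they have to be found in the camera images.
- strongbox: grey sheet-metal box fixed to the bench, 190 mm (x) by 224 mm (y); origin under its centre on the bench; x points from its front (lock deck with 3 dials, towards the robot) to its back (hinge), y left, z up. Deck top 85 mm, lid top 89.5 mm above the bench; the lid begins 63 mm behind the front. Dial axes at x = -58.5, y = +70, 0, -70 mm.
- dial_left (a joint): left dial (+y side), rad: 0 when its pointer stands on the long mark 0, which lies towards the lid (+x of the box); grows clockwise seen from above; marks every 0.6283 rad (36 degrees), 0 to 9, stops just beyond 0 and 9. Code mark 3 = 1.885 rad. Turns stiffly (0.05 N m) and stays where it is left.
- dial_middle (a joint): middle dial, as the left one. Code mark 7 = 4.398 rad.
- dial_right (a joint): right dial (-y side), as the left one. Code mark 5 = 3.142 rad (pointer towards the front).
- dial_left_grip (a point): on the left dial's axis at mid-height of its black bar knob, 102 mm above the bench; bar 12 mm thick, 37 mm long, 24 mm high (its top 114 mm, its foot 90 mm above the bench), with a pointed nose and a white line at the pointing end; its two flats run along the pointing direction, which is the point's x axis
- dial_middle_grip (a point): the same point on the middle dial
- dial_right_grip (a point): the same point on the right dial
- lid (a joint): lid angle, rad: 0 shut, 1.57 upright, stop at 1.75. Its three hooks pass the discs under the dials only when every dial is within about 12 degrees of its code mark; otherwise it stops after about 1 degree. 0.3 kg, friction hinge: it stays at any angle it is left at; lifting by the handle takes about 6 to 8 N.
- lid_handle (a point): middle of the round steel bar of the lid's bow handle: bar 10 mm thick, along y of the box, 88 mm clear between its posts, 27 mm clear under it; closed, it is 121.5 mm above the bench, 73 mm in front of the hinge line and 35 mm higher.
- lid_hinge (a point): middle of the lid's hinge line at the back of the box, 86.5 mm above the bench; the line runs along y of the box
- hex_key_5: loose hex key lying in front of the box, 83 mm long, to be left alone; origin under its centre
- pen_1: loose marker pen lying in front of the box, 135 mm long, to be left alone; origin under its centre
- spanner: loose spanner lying at the right side of the box, 159 mm long, to be left alone; origin under its centre

How it is judged (in metres and radians):
On the way, in this order (a step that is already met when the one before it is completed fails the run):
1. all three dials stand on the code with the lid still shut (value of joint dial_left between 1.675 and 2.095 rad and value of joint dial_middle between 4.188 and 4.608 rad and value of joint dial_right between 2.932 and 3.352 rad and value of joint lid below 0.04 rad), for 0.2 s.
2. the lid is lifted well past half way to upright (value of joint lid above 0.87 rad), for 0.2 s.
At the end, for the whole second after the job is handed in: Each dial within 0.21 rad (12 degrees) of its code mark (left 3, middle 7, right 5); the lid released, at rest and open by more than 0.87 rad (50 degrees); hex key, pen and spanner within 30 mm of where they lay (value of joint dial_left between 1.675 and 2.095 rad and value of joint dial_middle between 4.188 and 4.608 rad and value of joint dial_right between 2.932 and 3.352 rad and value of joint lid above 0.87 rad and velocity of joint lid between -0.05 and 0.05 rad/s and distance of each of hex_key_5, pen_1, spanner from where it was at the start of the episode below 0.03 m); the robot touches nothing.
It fails at once if the hex key, pen or spanner is pushed more than 30 mm (distance of any of hex_key_5, pen_1, spanner from where it was at the start of the episode above 0.03 m).
It also fails if it takes over 64 s, if anything falls off the work surface, if the arm or the gripper's body presses on something with over 40 N, if the wrist force passes 120 N, or if a joint passes its speed limit or range.

## Working session

There is one attempt and no reset: what is moved stays moved. The work goes in short steps, Python scripts to look and compute and a shell command to move; the robot and the scene stay as the last step left them, time stands still between calls to the robot, and variables do not carry over. Pictures are saved under pics/ and viewed, at most 10 in all, crops included, and the job is handed in when it is done.

```bash
ls; mkdir -p pics
python3 - <<'E'
from rig import r, optics
import cv2
print(r.finger_overhang, r.sense())
for n in ("top","scene"):
    d=optics.snapshot(n); cv2.imwrite(f"pics/{n}0.png",d["color"][:,:,::-1])
    print(n,d["camera_matrix"],d["origin"],d["orientation"])
E
```

```text
pics
14.0 {'time_s': 0.0, 'q': array([65.42008083, 23.60235106, -0.72787498, 91.50578697,  0.31851413,
       64.99098355, -4.70838938]), 'dq': array([-0.0026284 , -0.01188603,  0.01342618, -0.11303529, -0.04403569,
       -0.06183031,  0.13525373]), 'tau': array([ 1.25845589e-03, -6.00622058e+01,  6.83005080e-01, -2.99406338e+01,
        1.38793630e-02,  1.07495603e-02, -9.91406978e-06]), 'position': array([ 220.4096296 , -584.25468021,  210.41534506]), 'orientation': array([-1.79903003e+02,  4.97570405e-03,  2.06736732e+01]), 'force': array([ 0.40731463, -0.73415079, -0.32066149]), 'moment': array([-0.02991284, -0.0206816 ,  0.048893  ]), 'finger_force': 0.0, 'gripper_width': 85.16769989957498}
top [[489.41533071   0.         284.02784106]
 [  0.         489.41533071 214.8966157 ]
 [  0.           0.           1.        ]] [ 351.7205709  -142.32559964  930.39265977] [-1.65637540e+02 -1.41998963e-01 -8.88080083e+01]
scene [[526.98565508   0.         283.13361828]
 [  0.         526.98565508 211.21017577]
 [  0.           0.           1.        ]] [152.05264357 352.09331241 663.81674757] [-130.15383526    1.2233568  -144.72683062]
```

Run:
```python
import cv2
a=cv2.imread("pics/top0.png"); cv2.imwrite("pics/t0b.png",cv2.resize(a,(800,600)))
```

```text
(no output)
```

View pics/t0b.png

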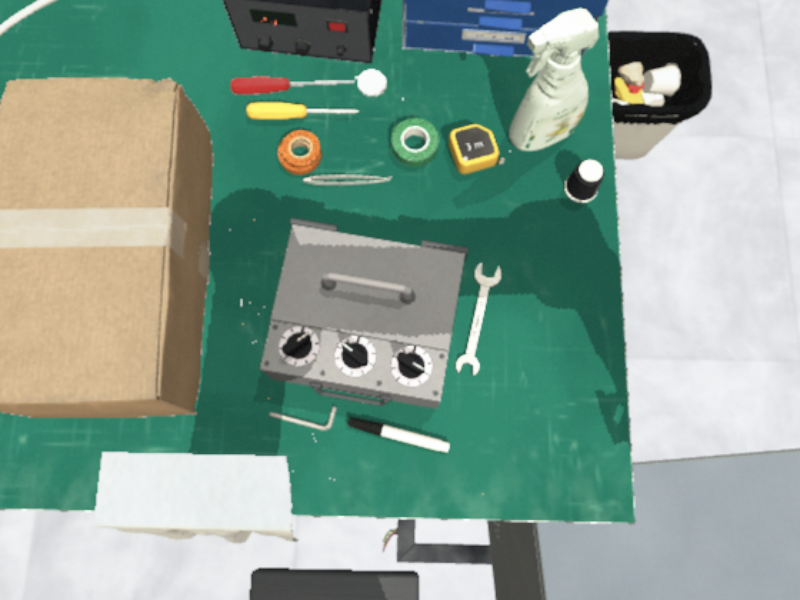

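View pics/scene0.png

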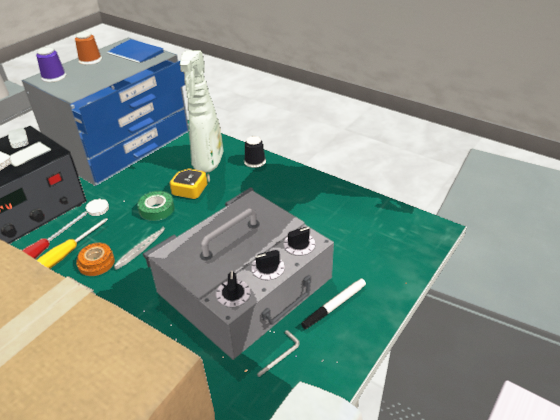

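The top view shows the box, with its dials at about (297,346), (355,355) and (411,366) in the 800x600 picture. The hex key and pen lie in front, the spanner to the right, and a big carton stands on the left. Next I enlarge the dials.

Run:
```python
import cv2
a=cv2.imread("pics/top0.png")[150:290,180:335]; cv2.imwrite("pics/t0c.png",cv2.resize(a,None,fx=4.2,fy=4.2,interpolation=cv2.INTER_CUBIC))
```

```text
(no output)
```

View pics/t0c.png

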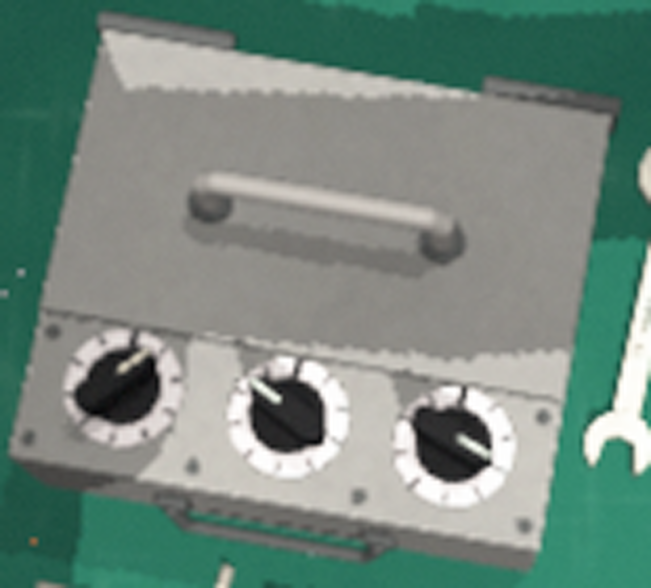

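The crop shows disc centres at about (124,387), (289,416) and (455,445). The white pointer lines run (118,373)->(150,350) on the left, (280,402)->(252,378) in the middle and (457,436)->(490,458) on the right. I fit the box pose from these.

```bash
cat > h.py <<'E'
import numpy as np
from scipy.spatial.transform import Rotation as R
from scipy.optimize import least_squares
K=np.array([[489.41533071,0,284.02784106],[0,489.41533071,214.8966157],[0,0,1]])
O=np.array([351.7205709,-142.32559964,930.39265977]); C=R.from_euler('xyz',[-165.63754,-.141998963,-88.8080083],degrees=True).as_matrix()
def crop(p): return (np.array(p)+.5)/4.2-.5+[180,150]
def back(p,z):
    d=C@np.linalg.inv(K)@[p[0],p[1],1]; return O+d*(z-O[2])/d[2]
def proj(P):
    c=(np.array(P)-O)@C; return (c@K.T)[:,:2]/c[:,2:]
def T(v,P): 
    P=np.array(P,float); return np.c_[P[:,:2]@R.from_euler('z',v[2]).as_matrix()[:2,:2].T+v[:2],P[:,2]]
E
python3 - <<'E'
from h import *
m=[(-58.5,70,87),(-58.5,0,87),(-58.5,-70,87),(-95,112,85),(-95,-112,85),(-32,112,89),(-32,-112,89)]
p=crop([(124,387),(289,416),(455,445),(10,455),(535,552),(45,312),(568,402)])
s=least_squares(lambda v:(proj(T(v,m))-p).ravel(),[450,-160,-.1],x_scale=[10,10,.1]); v=s.x
print(v[:2],np.degrees(v[2]),s.fun.reshape(-1,2).round(1).tolist())
for n,a,b in (("L",(118,373),(150,350)),("M",(280,402),(252,378)),("R",(457,436),(490,458))):
    a,b=[back(crop(q),114) for q in(a,b)]; d=b-a
    print(n,np.degrees((v[2]-np.arctan2(d[1],d[0]))%(2*np.pi)))
g=T(v,[(-58.5,70,102),(-58.5,0,102),(-58.5,-70,102),(22,0,121.5),(95,0,86.5)]);print(g.round(1))
print((crop([0,0])),((proj(g)-[180,150]+.5)*4.2).round())
# obstacles
for n,q in (("spanner",(480,320)),("carton edge",(190,300))): print(n,back(np.array(q)*.7,0))
E
```

```text
[562.80131745 -88.61249495] -9.112142685237702 [[0.3, 0.1], [0.2, 0.2], [0.1, 0.4], [-0.4, 0.1], [1.3, 0.1], [-1.0, -1.0], [-0.5, -0.0]]
L 42.639327963950976
M 300.27083967637003
R 113.72089057627265
[[ 516.1  -10.2  102. ]
 [ 505.   -79.3  102. ]
 [ 494.  -148.5  102. ]
 [ 584.5  -92.1  121.5]
 [ 656.6 -103.7   86.5]]
[179.61904762 149.61904762] [[121. 381.]
 [288. 411.]
 [456. 441.]
 [323. 211.]
 [360.  75.]]
spanner [ 573.7747552  -241.56634521    0.        ]
carton edge [593.52203802 157.36266928   0.        ]
```

```bash
cat >> h.py <<'E'
def go(pos,yaw,frm=None):
    from rig import r
    s=r.sense(); p0,o0=frm or (s["position"],s["orientation"])
    A=R.from_euler('xyz',o0,degrees=True); B=R.from_euler('xyz',[180,0,yaw],degrees=True)
    print("t",s["time_s"],"travel",(A.inv().apply(np.array(pos)-p0)/1000).round(4).tolist(),"twist",((A.inv()*B).as_rotvec()/np.pi).round(4).tolist())
E
python3 - <<'E'
from h import *
go([494,-148.5,170],57.2,([220.628,-584.767,211.297],[180,0,20.67]))
E
```

```text
t 0.1 travel [0.4098, -0.3117, 0.0413] twist [-0.0, 0.0, -0.2029]
```

```bash
python3 -m creep '[{"travel":[0.04,-0.03,0],"twist":[0,0,-0.02],"gripper":0.4},{"travel":[0.08,-0.061,0],"twist":[0,0,-0.04],"gripper":0.4},{"travel":[0.12,-0.091,0],"twist":[0,0,-0.06],"gripper":0.4},{"travel":[0.16,-0.122,0],"twist":[0,0,-0.08],"gripper":0.4},{"travel":[0.2,-0.152,0],"twist":[0,0,-0.1],"gripper":0.4},{"travel":[0.24,-0.183,0],"twist":[0,0,-0.12],"gripper":0.4},{"travel":[0.28,-0.213,0],"twist":[0,0,-0.14],"gripper":0.4},{"travel":[0.32,-0.243,0],"twist":[0,0,-0.16],"gripper":0.4},{"travel":[0.36,-0.274,0],"twist":[0,0,-0.18],"gripper":0.4},{"travel":[0.39,-0.297,0.02],"twist":[0,0,-0.2029],"gripper":0.4},{"travel":[0.41,-0.312,0.041],"twist":[0,0,-0.2029],"gripper":0.4},{"travel":[0.41,-0.312,0.041],"twist":[0,0,-0.2029],"gripper":0.4}]' 40
python3 - <<'E'
from h import *
from rig import optics
import cv2
go([494,-148.5,108],57.2)
d=optics.snapshot("wrist"); cv2.imwrite("pics/w1.png",d["color"][:,:,::-1])
E
```

```text
time_s: 1.6
position: [493.7, -145.8, 168.7]
orientation: [-179.8, 0.0, 57.4]
force: [-0.7, 0.3, 0.2]
gripper_width: 33.8
finger_force: 0.0
t 1.6 travel [-0.0021, 0.0019, 0.0606] twist [-0.0011, 0.0, 0.0012]
```

View pics/w1.png

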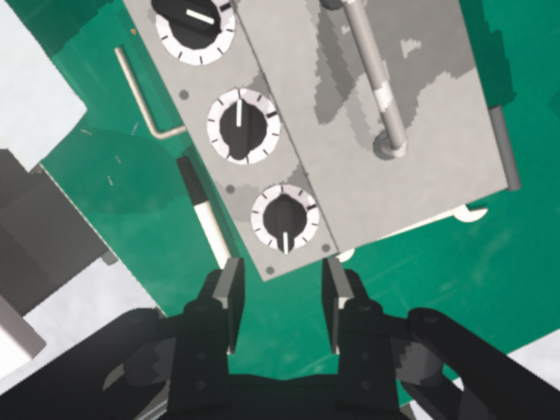

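The right dial at (285,217) lies midway between the fingers (centre column about 284), and its pointer line is vertical in the image, so the grasp is aligned. I go down.

```bash
python3 -m creep '[{"travel":[0,0,0.02],"twist":[0,0,0],"gripper":0.4},{"travel":[0,0,0.04],"twist":[0,0,0],"gripper":0.4},{"travel":[0,0,0.055],"twist":[0,0,0],"gripper":0.4},{"travel":[0,0,0.062],"twist":[0,0,0],"gripper":0.4},{"travel":[0,0,0.062],"twist":[0,0,0],"gripper":0.4},{"travel":[0,0,0.062],"twist":[0,0,0],"gripper":0.4}]'
python3 - <<'E'
from h import *
go([494,-148.5,108],57.2)
E
```

```text
time_s: 2.4
position: [494.5, -148.3, 108.9]
orientation: [179.9, -0.0, 57.2]
force: [0.4, -0.3, 0.5]
gripper_width: 34.6
finger_force: 0.0
t 2.4 travel [-0.0004, -0.0003, 0.0009] twist [0.0003, -0.0001, -0.0001]
```

```bash
python3 -m creep '[{"travel":[0,0,0],"twist":[0,0,0],"gripper":0},{"travel":[0,0,0],"twist":[0,0,0],"gripper":0},{"travel":[0,0,0],"twist":[0,0,0],"gripper":0},{"travel":[0,0,0],"twist":[0,0,0],"gripper":0},{"travel":[0,0,0],"twist":[0,0,0],"gripper":0},{"travel":[0,0,0],"twist":[0,0,0],"gripper":0}]' 50;  python3 -m creep '[{"travel":[0,0,0],"twist":[0,0,0.04],"gripper":0},{"travel":[0,0,0],"twist":[0,0,0.08],"gripper":0},{"travel":[0,0,0],"twist":[0,0,0.12],"gripper":0},{"travel":[0,0,0],"twist":[0,0,0.16],"gripper":0},{"travel":[0,0,0],"twist":[0,0,0.2],"gripper":0},{"travel":[0,0,0],"twist":[0,0,0.24],"gripper":0},{"travel":[0,0,0],"twist":[0,0,0.28],"gripper":0},{"travel":[0,0,0],"twist":[0,0,0.32],"gripper":0},{"travel":[0,0,0],"twist":[0,0,0.35],"gripper":0},{"travel":[0,0,0],"twist":[0,0,0.368],"gripper":0},{"travel":[0,0,0],"twist":[0,0,0.368],"gripper":0},{"travel":[0,0,0],"twist":[0,0,0.368],"gripper":0}]'
```

```text
time_s: 3.15
position: [494.1, -148.1, 108.3]
orientation: [-180.0, -0.0, 57.2]
force: [0.6, -0.1, -0.2]
gripper_width: 0.1
finger_force: 0.0
time_s: 4.65
position: [494.1, -148.1, 108.3]
orientation: [-180.0, -0.0, -9.0]
force: [0.8, 0.3, 0.5]
gripper_width: -0.2
finger_force: 0.0
```

The fingers shut fully, so they missed the knob. I look again.

Run:
```python
from rig import optics
import cv2, numpy as np
a=optics.snapshot("wrist")["color"][:,:,::-1]; b=optics.snapshot("scene")["color"][:,:,::-1]; t=optics.snapshot("top")["color"][:,:,::-1]
cv2.imwrite("pics/w2.png",np.hstack([cv2.resize(b[180:360,140:380],(400,300)),cv2.resize(t[190:300,170:320],(400,300))]))
cv2.imwrite("pics/top2.png",t);cv2.imwrite("pics/wr2.png",a)
```

```text
(no output)
```

View pics/w2.png

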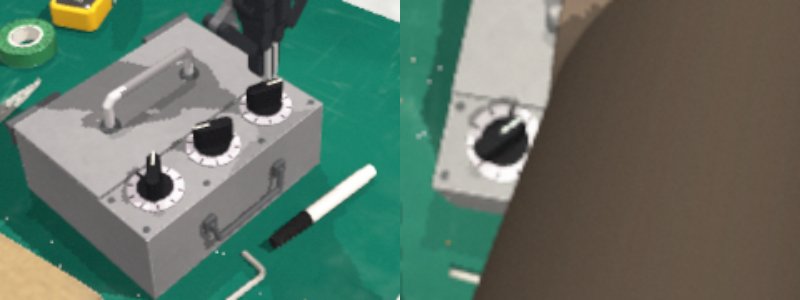

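Run:
```python
from h import *
from rig import r,optics
s=r.sense(); print(s["position"],s["orientation"])
v=[562.8,-88.6,np.radians(-9.112)]
P=np.vstack([T(v,[(-58.5,70,87),(-58.5,0,87),(-58.5,-70,87),(-58.5,-70,114),(-95,112,85),(-95,-112,85),(95,112,89.5)]),s["position"]-[0,0,14],s["position"]])
for n in("scene","wrist"):
    d=optics.snapshot(n); M=R.from_euler('xyz',d["orientation"],degrees=True).as_matrix(); k=d["camera_matrix"]
    c=(P-d["origin"])@M; q=(c@k.T)[:,:2]/c[:,2:]; print(n,d["origin"],d["orientation"],q.round(1).tolist())
    if n=="scene": print("crop",((q-[140,180])/.6).round().tolist())
    im=np.ascontiguousarray(d["color"][:,:,::-1])
    import cv2
    for i,a in enumerate(q):
        if abs(a).max()<2000: cv2.circle(im,tuple(int(x) for x in a.round()),2,(0,0,255) if i<7 else (255,0,0),-1)
    cv2.imwrite(f"pics/{n}3.png",im)
    if n=="wrist": w=im
    else: sc=im
cv2.imwrite("pics/c3.png",np.hstack([cv2.resize(sc[180:360,140:380],(400,300)),cv2.resize(w,(400,300))]))
```

```text
[ 494.05773633 -148.15087953  108.28074407] [-1.79999575e+02  2.02510352e-05 -9.01103339e+00]
scene [152.05264357 352.09331241 663.81674757] [-130.15383526    1.2233568  -144.72683062] [[230.7, 291.6], [265.5, 266.0], [297.2, 242.6], [297.1, 230.0], [225.3, 323.6], [332.0, 241.1], [145.0, 253.9], [297.0, 239.4], [296.9, 232.8]]
crop [[151.0, 186.0], [209.0, 143.0], [262.0, 104.0], [262.0, 83.0], [142.0, 239.0], [320.0, 102.0], [8.0, 123.0], [262.0, 99.0], [262.0, 88.0]]
wrist [ 563.75365824 -158.74883523  271.05627412] [ 1.63978406e+02  6.58988390e-02 -9.90488824e+01] [[35.2, 243.1], [159.9, 243.3], [284.5, 243.4], [284.8, 263.4], [-21.0, 299.2], [354.9, 299.8], [-134.2, -86.8], [284.0, 248.2], [284.1, 258.5]]
```

View pics/c3.png

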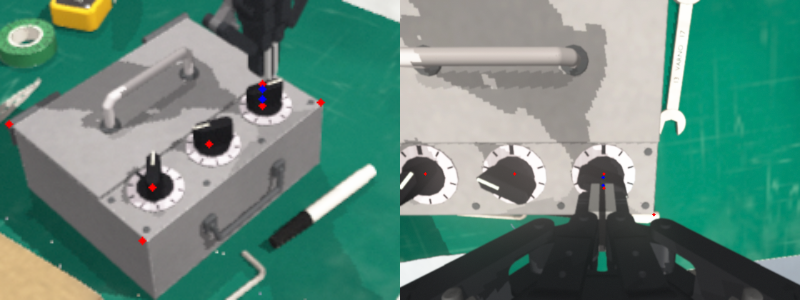

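Run:
```python
import cv2,numpy as np
a=cv2.imread("pics/wr2.png")[190:340,210:360];b=cv2.imread("pics/scene3.png")[175:275,240:340]
cv2.imwrite("pics/c4.png",np.hstack([cv2.resize(a,(400,400),interpolation=2),cv2.resize(b,(400,400),interpolation=2)]))
```

```text
(no output)
```

View pics/c4.png

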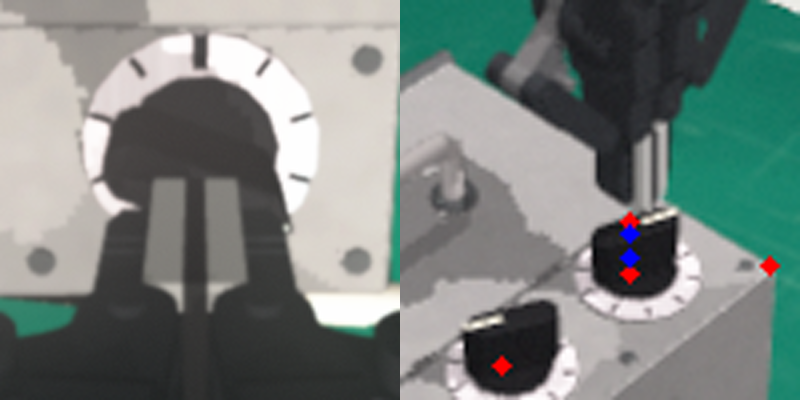

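The crop shows the shut fingertips just above the knob top, so they stand higher than the TCP and overhang figures say. I probe down gently with the fingers shut to find out how much.

```bash
for i in 1; do python3 -m creep '[{"travel":[0,0,0.001],"twist":[0,0,0],"gripper":0},{"travel":[0,0,0.002],"twist":[0,0,0],"gripper":0},{"travel":[0,0,0.002],"twist":[0,0,0],"gripper":0}]'; done;  python3 -m creep '[{"travel":[0,0,0.001],"twist":[0,0,0],"gripper":0},{"travel":[0,0,0.002],"twist":[0,0,0],"gripper":0},{"travel":[0,0,0.002],"twist":[0,0,0],"gripper":0}]'
```

```text
time_s: 5.28
position: [494.0, -148.1, 106.1]
orientation: [-180.0, 0.0, -9.0]
force: [0.1, 0.6, 0.4]
gripper_width: -0.1
finger_force: 0.0
time_s: 5.65
position: [494.0, -148.1, 104.2]
orientation: [-180.0, 0.0, -9.0]
force: [0.2, 0.2, 0.1]
gripper_width: -0.1
finger_force: 0.0
```

```bash
python3 -m creep '[{"travel":[0,0,0.001],"twist":[0,0,0],"gripper":0},{"travel":[0,0,0.002],"twist":[0,0,0],"gripper":0},{"travel":[0,0,0.002],"twist":[0,0,0],"gripper":0}]'; python3 -m creep '[{"travel":[0,0,0.001],"twist":[0,0,0],"gripper":0},{"travel":[0,0,0.002],"twist":[0,0,0],"gripper":0},{"travel":[0,0,0.002],"twist":[0,0,0],"gripper":0}]'
```

```text
time_s: 6.02
position: [494.0, -148.1, 102.2]
orientation: [-180.0, 0.0, -9.0]
force: [1.1, 0.2, -0.5]
gripper_width: 0.1
finger_force: 0.0
time_s: 6.4
position: [494.0, -148.1, 100.2]
orientation: [-180.0, 0.0, -9.0]
force: [0.5, -0.3, -0.4]
gripper_width: -0.4
finger_force: 0.0
```

Run:
```python
from rig import optics
import cv2, numpy as np
a=optics.snapshot("wrist")["color"][190:340,210:360,::-1];b=optics.snapshot("scene")["color"][175:275,240:340,::-1]
cv2.imwrite("pics/c5.png",np.hstack([cv2.resize(a,(400,400),interpolation=2),cv2.resize(b,(400,400),interpolation=2)]))
```

```text
(no output)
```

View pics/c5.png

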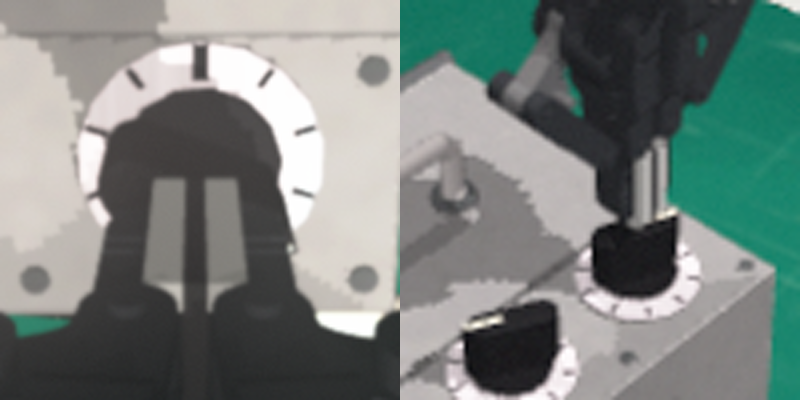

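The tips have come down with the arm and are still just at or above the knob top. I keep probing until they touch.

```bash
python3 -m creep '[{"travel":[0,0,0.001],"twist":[0,0,0],"gripper":0},{"travel":[0,0,0.001],"twist":[0,0,0],"gripper":0}]'|sed -n '2p;4p'; python3 -m creep '[{"travel":[0,0,0.001],"twist":[0,0,0],"gripper":0},{"travel":[0,0,0.001],"twist":[0,0,0],"gripper":0}]'|sed -n '2p;4p'
```

```text
position: [494.0, -148.1, 99.2]
force: [-0.1, 0.0, -0.2]
position: [494.0, -148.1, 98.2]
force: [-0.1, -0.1, -0.7]
```

```bash
python3 -m creep '[{"travel":[0,0,0.001],"twist":[0,0,0],"gripper":0},{"travel":[0,0,0.001],"twist":[0,0,0],"gripper":0}]'|sed -n '2p;4p'; python3 -m creep '[{"travel":[0,0,0.001],"twist":[0,0,0],"gripper":0},{"travel":[0,0,0.001],"twist":[0,0,0],"gripper":0}]'|sed -n '2p;4p'
```

```text
position: [494.0, -148.1, 97.2]
force: [-0.6, 0.4, 0.6]
position: [494.0, -148.1, 96.2]
force: [0.5, 0.1, -0.3]
```

```bash
python3 -m creep '[{"travel":[0,0,0.001],"twist":[0,0,0],"gripper":0},{"travel":[0,0,0.001],"twist":[0,0,0],"gripper":0}]'|sed -n '2p;4p'; python3 -m creep '[{"travel":[0,0,0.001],"twist":[0,0,0],"gripper":0},{"travel":[0,0,0.001],"twist":[0,0,0],"gripper":0}]'|sed -n '2p;4p'
```

```text
position: [494.0, -148.1, 95.2]
force: [0.0, -0.7, -0.3]
position: [494.0, -148.1, 94.2]
force: [0.2, 0.0, 0.3]
```

```bash
cat > tri.py <<'E'
from h import *
Ks=np.array([[526.98565508,0,283.13361828],[0,526.98565508,211.21017577],[0,0,1]])
Os=np.array([152.05264357,352.09331241,663.81674757]); Cs=R.from_euler('xyz',[-130.15383526,1.2233568,-144.72683062],degrees=True).as_matrix()
Ow=np.array([563.75365824,-158.74883523,271.05627412]); Cw=R.from_euler('xyz',[163.978406,.0658988,-99.0488824],degrees=True).as_matrix()
E
python3 - <<'E'
from tri import *
from rig import optics
d=optics.snapshot("wrist"); Kw=d["camera_matrix"]
def ray(p,K,C): u=C@np.linalg.inv(K)@[*p,1]; return u/np.linalg.norm(u)
def tri(L):
    A=sum(np.eye(3)-np.outer(u,u) for o,u in L); b=sum((np.eye(3)-np.outer(u,u))@o for o,u in L); X=np.linalg.solve(A,b)
    return X.round(1),[np.linalg.norm((np.eye(3)-np.outer(u,u))@(X-o)).round(1) for o,u in L]
for sp in ((302.5,227.7),(300,227.7)):
    print(tri([(Os,ray(sp,Ks,Cs)),(Ow,ray((284,256.7),Kw,Cw))]))
# knob top centre: scene ~ (636,222)/4 crop ; disc centre scene (633,280)
print("disc from wrist z=86:",[ (Ow+u*(86-Ow[2])/u[2]).round(1) for u in [ray((210+200*.375,190+135*.375),Kw,Cw)]])
print("disc scene z=86:",[ (Os+u*(86-Os[2])/u[2]).round(1) for u in [ray((240+233/4,175+273/4),Ks,Cs)]])
import cv2; t=d["color"][:,:,::-1]
s=optics.snapshot("scene")["color"][175:275,240:340,::-1]
cv2.imwrite("pics/c6.png",np.hstack([cv2.resize(t[190:340,210:360],(400,400),interpolation=2),cv2.resize(s,(400,400),interpolation=2)]))
E
```

```text
(array([ 493. , -152.5,  113.8]), [np.float64(5.7), np.float64(5.7)])
(array([ 494.8, -151.3,  114.6]), [np.float64(3.8), np.float64(3.8)])
disc from wrist z=86: [array([ 495.2, -148.9,   86. ])]
disc scene z=86: [array([ 492.3, -149.1,   86. ])]
```

View pics/c6.png

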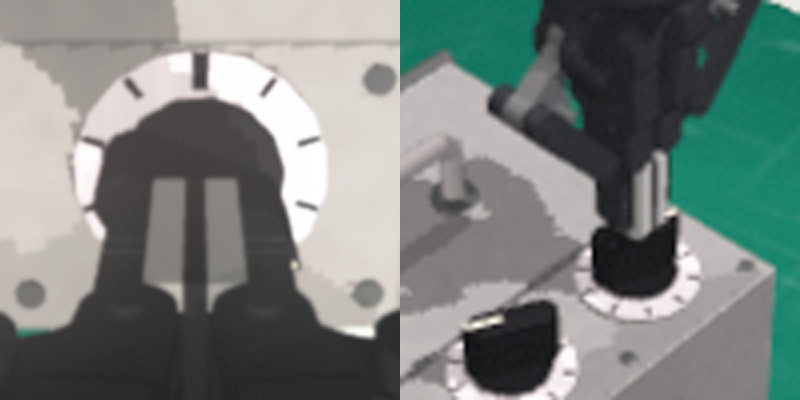

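Allowing for the 22 mm pad width (the two cameras see opposite pad edges), both views put the tips about 20 mm behind the reported TCP. That means contact with the knob top (114 mm) is due about here. I probe a little more to calibrate the tip height.

```bash
for i in 1; do python3 -m creep '[{"travel":[0,0,0.001],"twist":[0,0,0],"gripper":0},{"travel":[0,0,0.001],"twist":[0,0,0],"gripper":0}]'|sed -n '2p;4p'; done; python3 -m creep '[{"travel":[0,0,0.001],"twist":[0,0,0],"gripper":0},{"travel":[0,0,0.001],"twist":[0,0,0],"gripper":0}]'|sed -n '2p;4p'
```

```text
position: [494.2, -148.1, 93.9]
force: [-1.9, 0.0, 6.3]
position: [494.3, -148.2, 93.8]
force: [-4.8, 1.2, 16.1]
```

```bash
python3 -m creep '[{"travel":[0,0,0.001],"twist":[0,0,0],"gripper":0},{"travel":[0,0,0.001],"twist":[0,0,0],"gripper":0}]'|sed -n '2p;4p'
```

```text
position: [494.4, -148.2, 93.6]
force: [-8.0, 1.9, 24.6]
```

Contact comes at TCP z = 94, so the shut tips are 20 mm behind the TCP. I back off, open, turn back and grip with TCP z at 74.

```bash
python3 -m creep '[{"travel":[0,0,-0.01],"twist":[0,0,0],"gripper":0},{"travel":[0,0,-0.025],"twist":[0,0,-0.04],"gripper":0.4},{"travel":[0,0,-0.025],"twist":[0,0,-0.09],"gripper":0.4},{"travel":[0,0,-0.025],"twist":[0,0,-0.14],"gripper":0.4},{"travel":[0,0,-0.025],"twist":[0,0,-0.19],"gripper":0.4},{"travel":[0,0,-0.025],"twist":[0,0,-0.24],"gripper":0.4},{"travel":[0,0,-0.025],"twist":[0,0,-0.29],"gripper":0.4},{"travel":[0,0,-0.025],"twist":[0,0,-0.34],"gripper":0.4},{"travel":[0,0,-0.025],"twist":[0,0,-0.368],"gripper":0.4},{"travel":[0,0,-0.025],"twist":[0,0,-0.368],"gripper":0.4},{"travel":[0,0,-0.025],"twist":[0,0,-0.368],"gripper":0.4}]' 50;  python3 - <<'E'
from h import *
go([494,-148.5,74],57.2)
E
```

```text
time_s: 10.22
position: [494.1, -148.2, 116.3]
orientation: [-180.0, 0.0, 57.1]
force: [0.0, -0.3, -0.4]
gripper_width: 34.2
finger_force: 0.0
t 10.225 travel [-0.0003, 0.0001, 0.0423] twist [-0.0, 0.0, -0.0007]
```

```bash
python3 -m creep '[{"travel":[0,0,0.012],"twist":[0,0,0],"gripper":0.4},{"travel":[0,0,0.024],"twist":[0,0,0],"gripper":0.4},{"travel":[0,0,0.036],"twist":[0,0,0],"gripper":0.4},{"travel":[0,0,0.042],"twist":[0,0,0],"gripper":0.4},{"travel":[0,0,0.042],"twist":[0,0,0],"gripper":0.4},{"travel":[0,0,0.042],"twist":[0,0,0],"gripper":0.1},{"travel":[0,0,0.042],"twist":[0,0,0],"gripper":0},{"travel":[0,0,0.042],"twist":[0,0,0],"gripper":0},{"travel":[0,0,0.042],"twist":[0,0,0],"gripper":0},{"travel":[0,0,0.042],"twist":[0,0,0],"gripper":0}]' 40
```

```text
time_s: 11.48
position: [493.9, -147.6, 74.7]
orientation: [-180.0, -0.0, 57.2]
force: [-2.7, 2.7, 6.6]
gripper_width: 10.8
finger_force: 40.0
```

Gripped. Now I turn it.

```bash
python3 -m creep '[{"travel":[0,0,0],"twist":[0,0,0.04],"gripper":0},{"travel":[0,0,0],"twist":[0,0,0.08],"gripper":0},{"travel":[0,0,0],"twist":[0,0,0.12],"gripper":0},{"travel":[0,0,0],"twist":[0,0,0.16],"gripper":0},{"travel":[0,0,0],"twist":[0,0,0.2],"gripper":0},{"travel":[0,0,0],"twist":[0,0,0.24],"gripper":0},{"travel":[0,0,0],"twist":[0,0,0.28],"gripper":0},{"travel":[0,0,0],"twist":[0,0,0.32],"gripper":0},{"travel":[0,0,0],"twist":[0,0,0.35],"gripper":0},{"travel":[0,0,0],"twist":[0,0,0.368],"gripper":0},{"travel":[0,0,0],"twist":[0,0,0.368],"gripper":0},{"travel":[0,0,0],"twist":[0,0,0.368],"gripper":0}]'
python3 - <<'E'
from h import *
print("after 0.06 up from here");go([505,-79.3,134],50.6)
E
```

```text
time_s: 12.98
position: [494.6, -149.3, 74.7]
orientation: [179.9, -0.1, -9.0]
force: [1.2, -4.7, 3.1]
gripper_width: 11.4
finger_force: 39.6
after 0.06 up from here
t 12.975 travel [-0.0006, -0.0707, -0.0594] twist [0.0006, -0.0003, -0.3312]
```

```bash
python3 -m creep '[{"travel":[0,0,0],"twist":[0,0,0],"gripper":0.4},{"travel":[0,0,0],"twist":[0,0,0],"gripper":0.4},{"travel":[0,0,0],"twist":[0,0,0],"gripper":0.4},{"travel":[0,0,-0.03],"twist":[0,0,0],"gripper":0.4},{"travel":[0,0,-0.055],"twist":[0,0,-0.04],"gripper":0.4},{"travel":[0,-0.015,-0.055],"twist":[0,0,-0.09],"gripper":0.4},{"travel":[0,-0.03,-0.055],"twist":[0,0,-0.14],"gripper":0.4},{"travel":[0,-0.045,-0.055],"twist":[0,0,-0.19],"gripper":0.4},{"travel":[0,-0.06,-0.055],"twist":[0,0,-0.24],"gripper":0.4},{"travel":[-0.0005,-0.07,-0.055],"twist":[0,0,-0.29],"gripper":0.4},{"travel":[-0.0005,-0.07,-0.055],"twist":[0,0,-0.3312],"gripper":0.4},{"travel":[-0.0005,-0.07,-0.055],"twist":[0,0,-0.3312],"gripper":0.4}]'; python3 -m creep '[{"travel":[0,0,0],"twist":[0,0,0],"gripper":0.4},{"travel":[0,0,0],"twist":[0,0,0],"gripper":0.4}]';python3 - <<'E'
from h import *
from rig import optics
import cv2
go([505,-79.3,74],50.6)
cv2.imwrite("pics/wm.png",optics.snapshot("wrist")["color"][:,:,::-1])
E
```

```text
time_s: 14.48
position: [504.5, -78.7, 129.2]
orientation: [-180.0, -0.0, 50.5]
force: [1.0, -0.4, -0.6]
gripper_width: 34.2
finger_force: 0.0
time_s: 14.72
position: [504.6, -79.0, 129.3]
orientation: [-180.0, 0.0, 50.5]
force: [0.1, 0.5, -0.8]
gripper_width: 34.1
finger_force: 0.0
t 14.725 travel [0.0001, 0.0005, 0.0553] twist [-0.0, 0.0, -0.0007]
```

Now the middle dial: down, grip, turn -48.3° (twist -0.268).

```bash
python3 -m creep '[{"travel":[0,0,0.015],"twist":[0,0,0],"gripper":0.4},{"travel":[0,0,0.03],"twist":[0,0,0],"gripper":0.4},{"travel":[0,0,0.045],"twist":[0,0,0],"gripper":0.4},{"travel":[0,0,0.055],"twist":[0,0,0],"gripper":0.4},{"travel":[0,0,0.055],"twist":[0,0,0],"gripper":0.4},{"travel":[0,0,0.055],"twist":[0,0,0],"gripper":0.1},{"travel":[0,0,0.055],"twist":[0,0,0],"gripper":0},{"travel":[0,0,0.055],"twist":[0,0,0],"gripper":0},{"travel":[0,0,0.055],"twist":[0,0,0],"gripper":0},{"travel":[0,0,0.055],"twist":[0,0,0],"gripper":0}]' 40; python3 -m creep '[{"travel":[0,0,0],"twist":[0,0,-0.04],"gripper":0},{"travel":[0,0,0],"twist":[0,0,-0.08],"gripper":0},{"travel":[0,0,0],"twist":[0,0,-0.12],"gripper":0},{"travel":[0,0,0],"twist":[0,0,-0.16],"gripper":0},{"travel":[0,0,0],"twist":[0,0,-0.2],"gripper":0},{"travel":[0,0,0],"twist":[0,0,-0.24],"gripper":0},{"travel":[0,0,0],"twist":[0,0,-0.268],"gripper":0},{"travel":[0,0,0],"twist":[0,0,-0.268],"gripper":0},{"travel":[0,0,0],"twist":[0,0,-0.268],"gripper":0}]'
python3 - <<'E'
from h import *
go([516.1,-10.2,130],128.2)
E
```

```text
time_s: 16.02
position: [504.8, -78.5, 74.7]
orientation: [180.0, -0.0, 50.6]
force: [-3.2, 3.6, 5.9]
gripper_width: 10.8
finger_force: 40.9
time_s: 17.15
position: [503.4, -78.1, 74.7]
orientation: [-179.9, -0.0, 98.8]
force: [-7.0, 4.6, 11.8]
gripper_width: 10.7
finger_force: 41.7
t 17.15 travel [0.0652, 0.0228, -0.0553] twist [-0.0006, -0.0004, -0.1631]
```

```bash
python3 -m creep '[{"travel":[0,0,0],"twist":[0,0,0],"gripper":0.4},{"travel":[0,0,0],"twist":[0,0,0],"gripper":0.4},{"travel":[0,0,0],"twist":[0,0,0],"gripper":0.4},{"travel":[0,0,-0.03],"twist":[0,0,0],"gripper":0.4},{"travel":[0,0,-0.055],"twist":[0,0,-0.02],"gripper":0.4},{"travel":[0.016,0.005,-0.055],"twist":[0,0,-0.06],"gripper":0.4},{"travel":[0.032,0.01,-0.055],"twist":[0,0,-0.1],"gripper":0.4},{"travel":[0.05,0.016,-0.055],"twist":[0,0,-0.14],"gripper":0.4},{"travel":[0.066,0.022,-0.055],"twist":[0,0,-0.1631],"gripper":0.4},{"travel":[0.066,0.022,-0.055],"twist":[0,0,-0.1631],"gripper":0.4},{"travel":[0.066,0.022,-0.055],"twist":[0,0,-0.1631],"gripper":0.4},{"travel":[0.066,0.022,-0.055],"twist":[0,0,-0.1631],"gripper":0.4}]'
python3 - <<'E'
from h import *
go([516.1,-10.2,74],128.2)
E
```

```text
time_s: 18.65
position: [516.1, -11.2, 129.2]
orientation: [-180.0, 0.0, 128.0]
force: [-0.1, 0.3, -0.1]
gripper_width: 34.2
finger_force: 0.0
t 18.65 travel [0.0008, 0.0006, 0.0552] twist [-0.0002, 0.0001, -0.0008]
```

Left dial: down, grip, turn +65.4° (0.363).

```bash
python3 -m creep '[{"travel":[0.001,0.001,0.015],"twist":[0,0,0],"gripper":0.4},{"travel":[0.001,0.001,0.03],"twist":[0,0,0],"gripper":0.4},{"travel":[0.001,0.001,0.045],"twist":[0,0,0],"gripper":0.4},{"travel":[0.001,0.001,0.055],"twist":[0,0,0],"gripper":0.4},{"travel":[0.001,0.001,0.055],"twist":[0,0,0],"gripper":0.4},{"travel":[0.001,0.001,0.055],"twist":[0,0,0],"gripper":0.1},{"travel":[0.001,0.001,0.055],"twist":[0,0,0],"gripper":0},{"travel":[0.001,0.001,0.055],"twist":[0,0,0],"gripper":0},{"travel":[0.001,0.001,0.055],"twist":[0,0,0],"gripper":0},{"travel":[0.001,0.001,0.055],"twist":[0,0,0],"gripper":0}]' 40; python3 -m creep '[{"travel":[0,0,0],"twist":[0,0,0.04],"gripper":0},{"travel":[0,0,0],"twist":[0,0,0.08],"gripper":0},{"travel":[0,0,0],"twist":[0,0,0.12],"gripper":0},{"travel":[0,0,0],"twist":[0,0,0.16],"gripper":0},{"travel":[0,0,0],"twist":[0,0,0.2],"gripper":0},{"travel":[0,0,0],"twist":[0,0,0.24],"gripper":0},{"travel":[0,0,0],"twist":[0,0,0.28],"gripper":0},{"travel":[0,0,0],"twist":[0,0,0.32],"gripper":0},{"travel":[0,0,0],"twist":[0,0,0.35],"gripper":0},{"travel":[0,0,0],"twist":[0,0,0.363],"gripper":0},{"travel":[0,0,0],"twist":[0,0,0.363],"gripper":0},{"travel":[0,0,0],"twist":[0,0,0.363],"gripper":0}]'; python3 -m creep '[{"travel":[0,0,0],"twist":[0,0,0],"gripper":0.4},{"travel":[0,0,0],"twist":[0,0,0],"gripper":0.4},{"travel":[0,0,0],"twist":[0,0,0],"gripper":0.4},{"travel":[0,0,-0.03],"twist":[0,0,0],"gripper":0.4},{"travel":[0,0,-0.055],"twist":[0,0,0],"gripper":0.4},{"travel":[0,0,-0.08],"twist":[0,0,0],"gripper":0.4},{"travel":[0,0,-0.1],"twist":[0,0,0],"gripper":0.4},{"travel":[0,0,-0.1],"twist":[0,0,0],"gripper":0.4}]'
python3 - <<'E'
from rig import optics
import cv2
for n in ("wrist","scene","top"): cv2.imwrite(f"pics/{n}7.png",optics.snapshot(n)["color"][:,:,::-1])
E
```

```text
time_s: 19.9
position: [514.4, -10.6, 74.6]
orientation: [-179.7, 0.0, 128.1]
force: [-6.9, -4.4, 5.7]
gripper_width: 10.7
finger_force: 39.6
time_s: 21.4
position: [514.4, -10.6, 74.5]
orientation: [-179.9, 0.2, 62.8]
force: [-6.0, -4.2, 5.5]
gripper_width: 11.4
finger_force: 39.6
time_s: 22.4
position: [517.6, -8.7, 175.7]
orientation: [179.8, -0.1, 62.8]
force: [0.3, -0.7, 0.0]
gripper_width: 34.0
finger_force: 0.0
```

The tool yaws at the end of each turn match the code angles: left 108°, middle 252°, right 180°. Next is the handle.

Run:
```python
from h import *
go([584.3,-92.1,150],80.9)
```

```text
t 22.55 travel [-0.0427, 0.0988, 0.0233] twist [-0.0003, 0.0001, -0.1004]
```

```bash
python3 -m creep '[{"travel":[-0.01,0.02,0],"twist":[0,0,-0.02],"gripper":0.4},{"travel":[-0.02,0.045,0],"twist":[0,0,-0.05],"gripper":0.4},{"travel":[-0.03,0.07,0],"twist":[0,0,-0.08],"gripper":0.4},{"travel":[-0.043,0.099,0.01],"twist":[0,0,-0.1004],"gripper":0.4},{"travel":[-0.043,0.099,0.023],"twist":[0,0,-0.1004],"gripper":0.4},{"travel":[-0.043,0.099,0.023],"twist":[0,0,-0.1004],"gripper":0.4},{"travel":[-0.043,0.099,0.023],"twist":[0,0,-0.1004],"gripper":0.4},{"travel":[-0.043,0.099,0.023],"twist":[0,0,-0.1004],"gripper":0.4}]'
python3 - <<'E'
from h import *
from rig import optics
import cv2,numpy as np
go([584.3,-92.1,90],80.9)
w=optics.snapshot("wrist")["color"][:,:,::-1]
a=cv2.imread("pics/scene7.png")[180:360,140:380]; b=cv2.imread("pics/wrist7.png")
cv2.imwrite("pics/c8.png",np.vstack([np.hstack([cv2.resize(w,(400,300)),cv2.resize(b,(400,300))]),np.hstack([cv2.resize(a,(400,300)),cv2.resize(cv2.imread("pics/top7.png")[190:300,170:320],(400,300))])]))
E
```

```text
time_s: 23.55
position: [584.9, -91.6, 151.9]
orientation: [180.0, -0.0, 81.0]
force: [0.2, -0.1, 0.1]
gripper_width: 34.3
finger_force: 0.0
t 23.55 travel [-0.0006, -0.0006, 0.0619] twist [0.0003, -0.0, 0.0003]
```

View pics/c8.png

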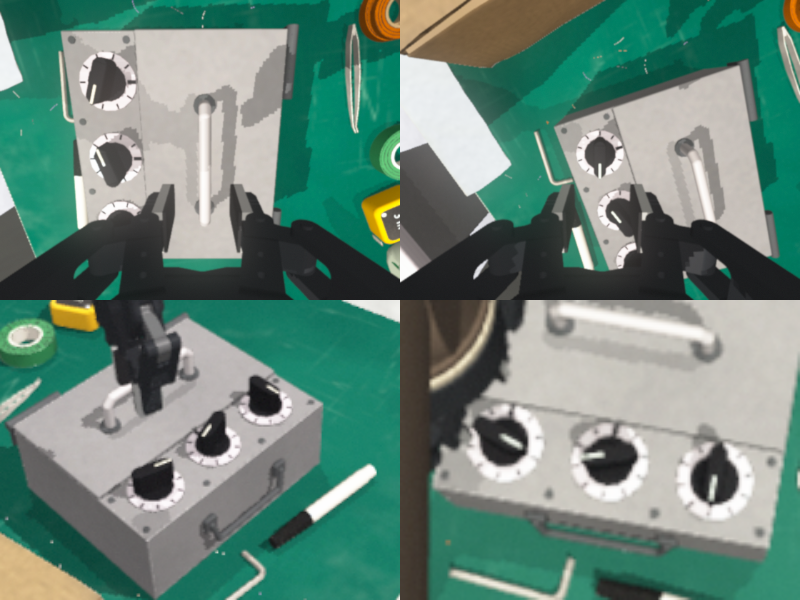

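The three pointers stand on 3, 7 and 5. The handle bar (column 205) is centred between the fingers (168 and 237). I go down and grip.

```bash
python3 -m creep '[{"travel":[0,0,0.015],"twist":[0,0,0],"gripper":0.4},{"travel":[0,0,0.03],"twist":[0,0,0],"gripper":0.4},{"travel":[0,0,0.045],"twist":[0,0,0],"gripper":0.4},{"travel":[0,0,0.06],"twist":[0,0,0],"gripper":0.4},{"travel":[0,0,0.062],"twist":[0,0,0],"gripper":0.4},{"travel":[0,0,0.062],"twist":[0,0,0],"gripper":0.4},{"travel":[0,0,0.062],"twist":[0,0,0],"gripper":0},{"travel":[0,0,0.062],"twist":[0,0,0],"gripper":0},{"travel":[0,0,0.062],"twist":[0,0,0],"gripper":0},{"travel":[0,0,0.062],"twist":[0,0,0],"gripper":0},{"travel":[0,0,0.062],"twist":[0,0,0],"gripper":0}]' 60
```

```text
time_s: 24.98
position: [587.1, -92.7, 90.2]
orientation: [179.7, -0.0, 80.9]
force: [6.4, -1.4, -2.7]
gripper_width: 7.5
finger_force: 58.4
```

```bash
python3 -m creep '[{"travel":[0,0.005,-0.003],"twist":[0,0,0],"gripper":0},{"travel":[0,0.006,-0.006],"twist":[0,0,0],"gripper":0},{"travel":[0,0.009,-0.012],"twist":[0,0,0],"gripper":0},{"travel":[0,0.014,-0.018],"twist":[0,0,0],"gripper":0},{"travel":[0,0.018,-0.023],"twist":[0,0,0],"gripper":0},{"travel":[0,0.024,-0.028],"twist":[0,0,0],"gripper":0},{"travel":[0,0.029,-0.032],"twist":[0,0,0],"gripper":0},{"travel":[0,0.029,-0.032],"twist":[0,0,0],"gripper":0}]'
```

```text
time_s: 25.98
position: [611.9, -96.6, 122.6]
orientation: [-179.8, 0.0, 80.9]
force: [-12.4, 1.7, 5.3]
gripper_width: 7.5
finger_force: 58.9
```

```bash
python3 -m creep '[{"travel":[0,0.006,-0.0037],"twist":[0,0,0],"gripper":0},{"travel":[0,0.0123,-0.007],"twist":[0,0,0],"gripper":0},{"travel":[0,0.019,-0.0096],"twist":[0,0,0],"gripper":0},{"travel":[0,0.0256,-0.0116],"twist":[0,0,0],"gripper":0},{"travel":[0,0.0325,-0.013],"twist":[0,0,0],"gripper":0},{"travel":[0,0.0395,-0.0139],"twist":[0,0,0],"gripper":0},{"travel":[0,0.0466,-0.014],"twist":[0,0,0],"gripper":0},{"travel":[0,0.0537,-0.0138],"twist":[0,0,0],"gripper":0},{"travel":[0,0.0606,-0.0128],"twist":[0,0,0],"gripper":0},{"travel":[0,0.0606,-0.0128],"twist":[0,0,0],"gripper":0},{"travel":[0,0.0606,-0.0128],"twist":[0,0,0],"gripper":0}]'
```

```text
time_s: 27.35
position: [675.3, -106.6, 136.9]
orientation: [179.7, -0.0, 80.9]
force: [-1.4, 0.8, 5.1]
gripper_width: 7.4
finger_force: 61.2
```

The lid stands at about 75°. I release it and retreat upward.

```bash
python3 -m creep '[{"travel":[0,0,0],"twist":[0,0,0],"gripper":0.1},{"travel":[0,0,0],"twist":[0,0,0],"gripper":0.2},{"travel":[0,0,0],"twist":[0,0,0],"gripper":0.25},{"travel":[0,0,0],"twist":[0,0,0],"gripper":0.25},{"travel":[0,0,-0.01],"twist":[0,0,0],"gripper":0.25},{"travel":[0,0,-0.025],"twist":[0,0,0],"gripper":0.25},{"travel":[0,0,-0.045],"twist":[0,0,0],"gripper":0.25},{"travel":[0,0,-0.07],"twist":[0,0,0],"gripper":0.25},{"travel":[0,0,-0.1],"twist":[0,0,0],"gripper":0.25},{"travel":[0,0,-0.13],"twist":[0,0,0],"gripper":0.25},{"travel":[0,0,-0.15],"twist":[0,0,0],"gripper":0.25},{"travel":[0,0,-0.15],"twist":[0,0,0],"gripper":0.25}]'
python3 - <<'E'
from rig import optics
import cv2,numpy as np
a=optics.snapshot("scene")["color"][100:360,60:420,::-1]; b=optics.snapshot("wrist")["color"][:,:,::-1]
cv2.imwrite("pics/c9.png",np.hstack([cv2.resize(a,(400,290)),cv2.resize(b,(400,290))]))
E
```

```text
time_s: 28.85
position: [674.2, -106.4, 287.2]
orientation: [179.7, -0.0, 80.9]
force: [-0.1, -0.1, -0.4]
gripper_width: 21.3
finger_force: 0.0
```

My picture allowance is used up, so I check the lid angle by code: for each hypothesised angle, is there an edge at the lid's free edge?

Run:
```python
from tri import *
from rig import optics,r
import cv2
im=cv2.GaussianBlur(optics.snapshot("scene")["color"],(3,3),0).astype(float)
v=[562.8,-88.6,np.radians(-9.112)]
def sc(P):
    c=(np.array(P)-Os)@Cs; return (c@Ks.T)[:,:2]/c[:,2:]
ys=np.linspace(30,105,60)
for th in range(30,105,5):
    def line(rr): 
        a=np.radians(th); q=sc(T(v,[(95-rr*np.cos(a),y,86.5+rr*np.sin(a)) for y in ys])).round().astype(int)
        return im[q[:,1].clip(0,419),q[:,0].clip(0,559)].mean(0)
    print(th,[line(k).round().astype(int).tolist() for k in (110,122,132,144)])
print(r.sense()["force"])
```

```text
30 [[127, 124, 124], [128, 124, 124], [127, 124, 123], [127, 124, 124]]
35 [[128, 124, 124], [127, 124, 124], [127, 124, 123], [127, 123, 123]]
40 [[127, 124, 124], [127, 123, 123], [127, 123, 123], [127, 123, 123]]
45 [[35, 98, 84], [31, 100, 84], [28, 101, 84], [28, 103, 86]]
50 [[102, 99, 98], [102, 99, 99], [102, 99, 99], [102, 99, 99]]
55 [[103, 100, 100], [103, 100, 100], [102, 99, 99], [102, 99, 100]]
60 [[101, 98, 99], [101, 98, 98], [102, 99, 100], [107, 104, 104]]
65 [[106, 103, 103], [108, 105, 105], [119, 115, 115], [134, 130, 130]]
70 [[119, 116, 116], [129, 125, 125], [112, 108, 109], [130, 127, 127]]
75 [[116, 112, 113], [106, 103, 103], [143, 153, 133], [74, 117, 88]]
80 [[111, 109, 108], [84, 126, 87], [63, 122, 91], [20, 109, 90]]
85 [[92, 136, 94], [52, 125, 93], [21, 112, 92], [19, 105, 86]]
90 [[54, 127, 94], [21, 116, 95], [20, 109, 90], [18, 103, 85]]
95 [[22, 118, 97], [21, 113, 93], [19, 107, 88], [18, 102, 84]]
100 [[22, 117, 96], [19, 111, 91], [19, 106, 87], [18, 97, 80]]
[ 0.31837192  0.36127588 -0.41763696]
```

The grey-to-green edge falls at r of about 127 mm for 75°, so the lid stands open at about 75°, well past 50°. The gripper is clear.

```bash
python3 -c "
from rig import r
print(r.sign_off())"
```

```text
the job is handed in; nothing more can be done
None
```

I set the dials to 3-7-5, lifted the lid to about 75° where it stayed open by itself, and handed the job in after about 29 s; the hand-in gave no verdict, and I did not measure where the tools ended up.

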